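# Fit the suction filter into its bayonet port

### The arm

A 6-joint arm with a two-finger parallel gripper is mounted at the origin on the work surface. World frame = base frame: x ahead of the robot, y to its left, z up, the work surface at z = 0. Lengths are in m, angles in rad, forces in N, time in s.
With the tool pointing down it reaches from about 0.3 to 0.775 m from the base axis. Payload 14.6 kg.
Tool frame: the origin (TCP) lies on the centre line of the jaws, within the pads' length; the fingertips stand 25 mm ahead of it and the grasp point (between the pads) lies 6 mm ahead of it (ctrl.tip_reach is the distance from the TCP to the fingertips, in m); z points along the fingers, y is the line along which they close (so a half turn about z gives the same grasp; the last joint's range is limited). The gripper opens to 94 mm and grips with 3 to 60 N. Pads are 16 mm wide; open, the fingers measure 119 mm over their backs; the gripper's body (75 mm by 177 mm) begins 78 mm behind the grasp point.
Start: joints at [-1.179, 0.3, 1.521, -0, 1.321, -0.067], TCP at [0.244, -0.493, 0.23] pointing down, gripper open.
Joint ranges: [-3.03, 3.03], [-0.79, 2.21], [0.23, 2.52], [-1.04, 4.18], [0, 3.07], [-2.55, 2.55]. Speed limits (rad/s): [2.22, 2.22, 2.57, 3.14, 3.14, 3.14].

### API

Orientations are given as [roll, pitch, yaw] about the fixed x, y, z axes, in that order (R = Rz(yaw) Ry(pitch) Rx(roll)).
In Python, from station import ctrl gives the robot as it stands. The module is installed in compiled form; this text tells all that it offers.
- The arm moves only by the tool apply_moves, never from a script. Its argument "deltas" is a list of rows, each a list of 7 numbers: the closure in counts, from 0 (fully open) to 255 (shut), then the shift along the world's x, y, z in cm, then the turn, a rotation vector about the world's x, y, z in rad. In form: [[jaw, tx, ty, tz, ax, ay, az], ...]. A call has 1 to 10 rows; each row shifts and turns the commanded pose from where the row before left it; what a row does not reach is not made up. A row lasts 1/10 s, in which the tool goes at most 50 mm and 8.59 degrees, less where a joint would pass 70% of its speed; a pose out of reach is approached as far as the arm can. A call with a gripper value outside its range is refused whole. The fingers move at their own pace and stop on an object; "grip_force" is the grip in N (left out, the last holds). Time passes only in rows, so rows that do not move let the fingers close. It gives the time, the measured TCP pose, the force, the opening and the grip force at its end, in the units of the state.
- ctrl.get_obs(): the state, without advancing time (a new reading comes with each control period).
- ctrl.camera(name): name is "scene" or "top"; returns a dict with "img" (384x512x3 uint8, red, green, blue), "K" (3x3 intrinsics, pixels), "pose" (4x4, takes a point from camera to world coordinates). Camera axes: x right, y up, looking along -z (the intrinsics and any distortion apply to the point x, -y, -z); pixel columns grow to the right and rows downward; lengths in m; the calibration is good to about 2 mm. A picture is of the moment at which its call begins. There is no depth.
- ctrl.hand_in(): hands the job in; it is judged then, once.
The state is a dict: "time_s": time; "qpos": joint angles; "joint_vel": joint speeds; "tau": joint torques, N m; "ee_pos": TCP position; "eef_rot": TCP orientation; "force": force on the tool from outside, world axes, zero at the start; "moment": the same for the moment, N m; "grip_width": finger opening in m; "grip_force": force on a finger pad.
Only numpy, scipy, OpenCV 4.12 (cv2) and the standard library are available. Lean on these libraries where they do the work, as an engineer would, in place of code of your own. Each camera call takes 0.05 s, during which the arm holds its last target. There are 200 camera calls.

### The job

Take the loose dust lid off the filter housing and set it down gently in the white tray, flat and knob up. Then fit the filter cartridge in the open port: two lugs into the two slots, push down against the spring, turn a quarter clockwise (seen from above) and let it spring up so that it clicks home locked and upright. Leave the jar, bottle, plaster cast and bur block standing where they are, and let go of everything.

Things in the scene. Friction and masses are not known exactly. Their poses are not given: they have to be found in the camera images.
- housing: Fixed grey filter housing. Origin: on the bench top, under the vertical axis of its round port; z up. Box: x -65..125, y -65..65, z 0..50 mm. On it, round the axis, an aluminium collar (the port): outer radius 40, z 50..98, inner radius 34, with a lip on top (bore radius 24, z 90..98 mm) that has two entry slots. A vertical pipe rises at +x.
- port (a point): Centre of the mouth of the port, on its axis at the collar's top face, 98 mm above the bench; axes as the housing's.
- slot (a point): Middle of one entry slot in the lip, at y +29 mm, level with the collar's top (the other is opposite, at y -29). Each slot is 18.5 mm wide and reaches 34 mm out from the axis. Lugs pass down here, then turn a quarter clockwise (from above) under the lip; solid stops prevent turning the other way.
- notch (a point): Where one lug's top ends when locked: x +29 mm, z 94 (the other at x -29). Here the lip's underside has a notch 4 mm high (ceiling z 94, elsewhere z 90) into which the spring lifts the lug; a solid stop prevents turning further.
- plate (a joint): Round spring plate inside the port, radius 20 mm, top at housing z 75 when the joint reads 0; the value is how far it is pressed down (m), 0.017 at its hard stop. It pushes up with 4 N at first, rising 0.5 N per mm. Locked filter: 0.009.
- pipe_top (a point): Top centre of the rigid vertical suction pipe on the housing at x 105, y 0: radius 12 (15 at the top), from the box up to z 240 mm. The gripper's body must clear it, also while turning.
- filter: Loose white and grey filter cartridge, 110 to 225 g, upright. Origin: centre of its foot; z up. Spigot radius 18 for z 0..4, then 21 up to z 46. Two steel lugs reach out to radius 31 along +x and -x, 12 wide, z 22..28 mm. Grip: white cylinder, radius 27, z 44..90, held anywhere round it. Half a turn makes no difference.
- rib (a point): Top centre of the filter, 94 mm above its foot: a rib 50 x 8 x 4 mm along the filter's x shows where the lugs point. Height of the filter's origin in the housing's frame: 75 mm when its foot meets the spring plate, 76 if the lugs sit on the lip beside the slots, under 62 when the lugs clear the lip, 58 at the hard stop, 66 locked home (x axis then along the housing's x).
- lid: Loose aluminium dust lid, 100 g, lying on the port. Origin: centre of its underside; z up. Locating boss radius 20, z 0..5 (hangs in the bore); disc radius 42, z 5..10; black knob radius 11, z 10..42 mm at the centre.
- tray: Fixed empty white square tray 130 x 130 mm, 22 high, walls 4; floor about 4 mm thick. Origin: centre of its underside, x and y along its sides.
- jar: Bystander: plain white jar, radius 31, 75 mm high, smooth cap without rib or lugs. Origin under its centre.
- bottle: Bystander: tall amber bottle with a blue cap, radius 32, 190 mm high. Origin under its centre.
- cast: Bystander: plaster dental cast 66 x 60 mm, 36 high. Origin under its centre.
- burs: Bystander: wooden block 120 (x) x 50 (y) x 30 mm with burs standing in it up to 56 mm. Origin under its centre.

How it is judged:
By the outcome, as a careful person would: the job done as asked, in the order asked, and still so for the second after the job is handed in, with the robot touching nothing.
It also fails if it takes over 72 s, if anything falls off the work surface, if the arm or the gripper's body presses on something with over 40 N, if the wrist force passes 120 N, or if a joint passes its speed limit or range.

## Working session

There is one attempt and no reset: what is moved stays moved. The work goes in short steps, Python scripts to look and compute and a tool call to move; the robot and the scene stay as the last step left them, time stands still between calls to the robot, and variables do not carry over. Pictures are saved under pics/ and viewed, at most 10 in all, crops included, and the job is handed in when it is done.

Besides the shell and the picture viewer there is one more tool, called after "Request:" by a JSON object that holds its "name" and its "arguments". apply_moves: Moves the arm, as the interface text tells. Its arguments: {"type":"object","properties":{"deltas":{"type":"array"},"grip_force":{"type":"number"}},"required":["deltas"]}

```bash
mkdir -p pics && python3 - <<'E'
from station import ctrl
import cv2,numpy as np,pickle
o=ctrl.get_obs();print(o)
for n in("top","scene"):
    c=ctrl.camera(n);pickle.dump(c,open(f"pics/{n}0.pkl","wb"))
    print(n,{k:(v if k!='img' else v.shape) for k,v in c.items()})
    cv2.imwrite(f"pics/{n}0.png",cv2.resize(c["img"][:,:,::-1],(768,576),interpolation=cv2.INTER_CUBIC))
E
```

```text
{'time_s': 0.0, 'qpos': array([-1.17859065e+00,  3.00466377e-01,  1.52160946e+00, -1.32501088e-05,
        1.32065388e+00, -6.66130274e-02]), 'joint_vel': array([-0.00085302, -0.0007404 , -0.00051841, -0.00134756, -0.00056788,
        0.0002272 ]), 'tau': array([-2.34401843e-03, -5.31807911e+01, -3.52739060e+01,  7.07944552e-02,
        2.43287394e-02, -1.14929412e-04]), 'ee_pos': array([ 0.24348742, -0.49290574,  0.22987689]), 'eef_rot': array([-3.14045726e+00, -6.28815392e-05,  4.58821951e-01]), 'force': array([-0.25703881, -0.40842461,  0.1591764 ]), 'moment': array([ 0.01719763, -0.03533958,  0.06269255]), 'grip_force': 0.0, 'grip_width': 0.09386409614067086}
top {'img': (384, 512, 3), 'K': array([[355.6788309 ,   0.        , 252.81997207],
       [  0.        , 355.6788309 , 196.95021735],
       [  0.        ,   0.        ,   1.        ]]), 'pose': array([[ 0.01134042,  0.99112102, -0.1324784 ,  0.42738761],
       [-0.9999299 ,  0.01078949, -0.00487581, -0.00917236],
       [-0.00340315,  0.13252441,  0.9911739 ,  1.07496331],
       [ 0.        ,  0.        ,  0.        ,  1.        ]])}
scene {'img': (384, 512, 3), 'K': array([[350.50505536,   0.        , 255.7500292 ],
       [  0.        , 350.50505536, 191.85657511],
       [  0.        ,   0.        ,   1.        ]]), 'pose': array([[ 0.8406458 , -0.4123159 ,  0.35115556,  0.89327499],
       [ 0.54137263,  0.62157466, -0.56618073, -0.55511672],
       [ 0.01517592,  0.66606346,  0.74574068,  0.89731433],
       [ 0.        ,  0.        ,  0.        ,  1.        ]])}
```

View pics/top0.png

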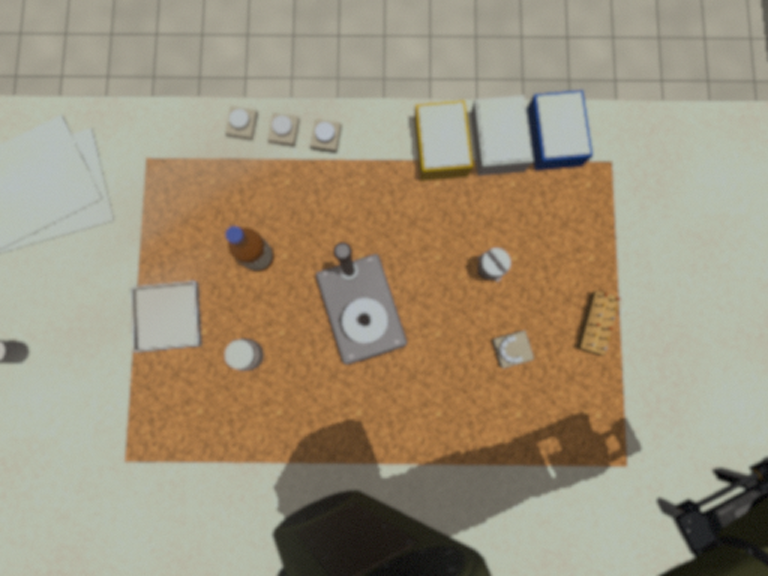

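View pics/scene0.png

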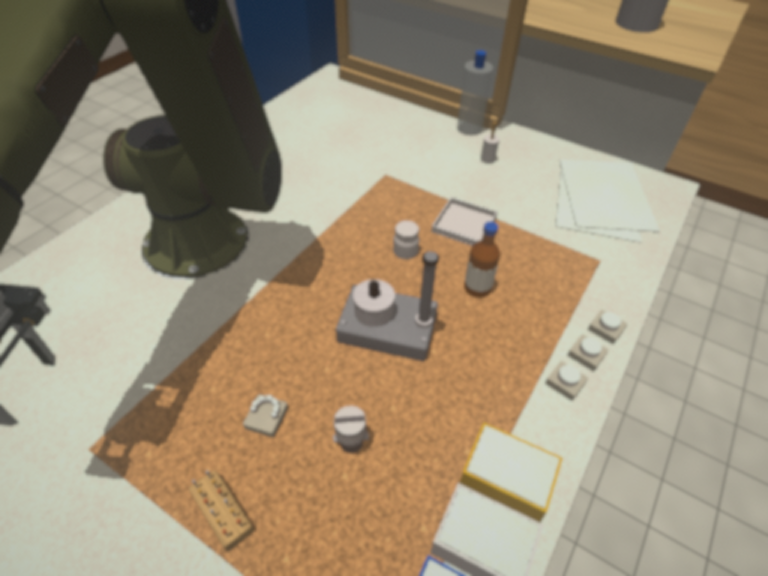

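The top view shows the lid at about (365,320), the pipe top at (343,251), the filter with its rib at (495,263), the tray at (167,316), the jar at (242,354) and the bottle at (240,240). These are pixels in the 1.5x image. Next I'll measure them with masks.

```bash
cat > h.py <<'E'
import numpy as np,cv2
def ray(c,u,v):
    K,P=c["K"],c["pose"];d=np.array([(u-K[0,2])/K[0,0],-(v-K[1,2])/K[1,1],-1.]);return P[:3,3],P[:3,:3]@d
def plane(c,u,v,z):
    o,d=ray(c,u,v);return o+d*(z-o[2])/d[2]
def proj(c,p):
    P=c["pose"];q=P[:3,:3].T@(np.array(p)-P[:3,3]);return np.array([c["K"][0,2]+c["K"][0,0]*q[0]/-q[2],c["K"][1,2]-c["K"][1,1]*q[1]/-q[2]])
def tri(c1,p1,c2,p2):
    o1,d1=ray(c1,*p1);o2,d2=ray(c2,*p2)
    s=np.linalg.lstsq(np.c_[d1,-d2],o2-o1,rcond=None)[0]
    a,b=o1+s[0]*d1,o2+s[1]*d2;return (a+b)/2,np.linalg.norm(a-b)
def blob(mask,u,v,r):
    """component of the mask nearest to (u,v) within window r: contour"""
    m=np.zeros(mask.shape,np.uint8);u,v=int(u),int(v)
    m[v-r:v+r+1,u-r:u+r+1]=mask[v-r:v+r+1,u-r:u+r+1]
    cs=cv2.findContours(m,cv2.RETR_EXTERNAL,cv2.CHAIN_APPROX_NONE)[0]
    return max(cs,key=cv2.contourArea)
def cen(ct):
    M=cv2.moments(ct);return M["m10"]/M["m00"],M["m01"]/M["m00"]
E
python3 - <<'E'
import pickle
from h import *
T=pickle.load(open("pics/top0.pkl","rb"));S=pickle.load(open("pics/scene0.pkl","rb"))
f=lambda n:np.round(np.array(n)*1000,1)
def hsv(c):return cv2.cvtColor(c["img"],cv2.COLOR_RGB2HSV)
hT,hS=hsv(T),hsv(S)
white=lambda h,t=150:((h[...,1]<70)&(h[...,2]>t)).astype(np.uint8)
dark=lambda h,t=80:(h[...,2]<t).astype(np.uint8)
def rep(name,ct,c,z):
    a=cen(ct);e=cv2.minAreaRect(ct);print(name,"px",np.round(a,1),"area",cv2.contourArea(ct),"rect",np.round(e[1],1),"xy",f(plane(c,*a,z)));return a
ld=blob(white(hT),365/1.5,320/1.5,20);rep("lid disc",ld,T,.103)
k=blob(dark(hT),365/1.5,320/1.5,8);kt=rep("knob T",k,T,.135)
ks=rep("knob S",blob(dark(hS),374/1.5,289/1.5,9),S,.12)
print("tri knob",[f(x) for x in tri(T,kt,S,ks)])
pt=rep("pipe T",blob(dark(hT,100),343/1.5,249/1.5,7),T,.24)
ps=rep("pipe S",blob(dark(hS,100),431/1.5,257/1.5,7),S,.24)
fc=blob(white(hT),495/1.5,261/1.5,16);rep("filter T",fc,T,.09)
print("filt hull",f(plane(T,*cen(cv2.convexHull(fc)),.09)), cv2.minEnclosingCircle(fc))
rb=blob(dark(hT,130),495/1.5,262/1.5,9);a=rep("rib T",rb,T,.094)
vx,vy,x0,y0=cv2.fitLine(rb,cv2.DIST_L2,0,.01,.01).ravel()
p,q=plane(T,x0-8*vx,y0-8*vy,.094),plane(T,x0+8*vx,y0+8*vy,.094);print("rib yaw",np.degrees(np.arctan2(*(q-p)[1::-1])))
tr=blob(white(hT),167/1.5,316/1.5,28);rep("tray",tr,T,.015)
print([f(plane(T,*b,.022))[:2] for b in cv2.boxPoints(cv2.minAreaRect(tr))])
rep("jar",blob(white(hT),242/1.5,354/1.5,16),T,.075)
b=blob(((hT[...,0]>100)&(hT[...,0]<140)&(hT[...,1]>100)).astype(np.uint8),235/1.5,235/1.5,10);rep("bottle",b,T,.19)
box=blob(((hT[...,1]<60)&(hT[...,2]>60)).astype(np.uint8),361/1.5,310/1.5,48)
print("box",cv2.contourArea(box),[f(plane(T,*x,.05))[:2] for x in cv2.boxPoints(cv2.minAreaRect(box))])
for n,c,r in(("a",T,(190,155,300,255)),("b",T,(300,150,370,200)),("c",S,(200,150,310,250)),("d",S,(200,250,260,310))):
    pass
t=cv2.resize(T["img"][155:255,190:300],None,fx=4,fy=4,interpolation=2);u=cv2.resize(T["img"][150:200,305:365],None,fx=6,fy=6,interpolation=2)
W=np.zeros((400,800,3),np.uint8);W[:400,:440]=t;W[:300,440:800]=u;cv2.imwrite("pics/crop1.png",W[:,:,::-1])
E
```

```text
lid disc px [243.1 213.2] area 692.0 rect [29.7 29.7] xy [512.1  21.6 103. ]
knob T px [242.4 212.6] area 21.5 rect [5. 5.] xy [510.8  22.7 135. ]
knob S px [249.  192.6] area 29.0 rect [4. 9.] xy [512.2  21.4 120. ]
tri knob [array([511.9,  22.9, 118.6]), np.float64(1.1)]
pipe T px [229.8 171.5] area 19.5 rect [ 6.1 10.5] xy [599.7  50.6 240. ]
pipe S px [285.9 175.6] area 29.5 rect [6. 8.] xy [618.7  36.1 240. ]
filter T px [334.6 171. ] area 88.0 rect [17.8  7.2] xy [ 635.4 -234.    90. ]
filt hull [ 634.9 -233.9   90. ] ((332.5, 173.0), 8.90234661102295)
rib T px [330.5 174. ] area 27.5 rect [16.2  2.7] xy [ 625.9 -221.5   94. ]
rib yaw -140.86141765009447
tray px [110.9 210.3] area 1617.5 rect [44.5 39.5] xy [524.  420.8  15. ]
[array([586.8, 485.6]), array([594.7, 367.5]), array([461.9, 352.6]), array([454.2, 468.7])]
jar px [158.7 235.9] area 267.0 rect [17.7 19.1] xy [448.3 257.7  75. ]
bottle px [156. 156.] area 54.0 rect [8. 8.] xy [648.3 243.4 190. ]
box 2664.5 [array([607.1, 124.5]), array([649.9,   3.1]), array([471.2, -57.7]), array([430.3,  61.3])]
```

View pics/crop1.png

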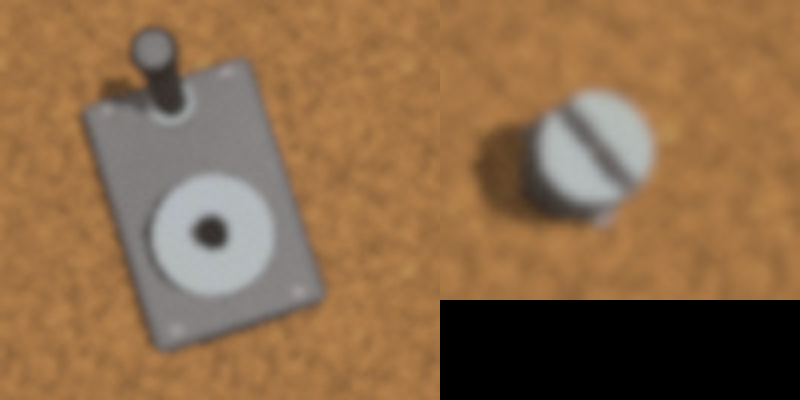

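The crop shows the pipe top at about (228.5,167.2) in full-image pixels, the lid disc at (243,213.7), and the filter top at (331.2,175) with its rib running upper-left to lower-right. Housing yaw is about 19°. I'll refine the filter and pipe positions next.

```bash
python3 - <<'E'
import pickle
from h import *
T=pickle.load(open("pics/top0.pkl","rb"));S=pickle.load(open("pics/scene0.pkl","rb"))
f=lambda n:np.round(np.array(n)*1000,1)
h=cv2.cvtColor(T["img"],cv2.COLOR_RGB2HSV)
# pale top incl rib: low saturation
m=((h[...,1]<80)&(h[...,2]>120)).astype(np.uint8)
ct=cv2.convexHull(blob(m,331,174,13));e=cv2.fitEllipse(ct);print("filter ell",np.round(e[0],1),np.round(e[1],1),f(plane(T,*e[0],.09)))
w=np.array([(x,y,max(0,150-int(h[y,x,2]))) for y in range(160,192) for x in range(316,348) if np.hypot(x-331.2,y-175)<7.5],float)
xy,ww=w[:,:2],w[:,2];c=(xy*ww[:,None]).sum(0)/ww.sum();C=np.cov((xy-c).T,aweights=ww);ev,V=np.linalg.eigh(C);d=V[:,1]
p,q=plane(T,*(c-8*d),.094),plane(T,*(c+8*d),.094);print("rib",c,f(plane(T,*c,.094)),ev,"yaw",np.degrees(np.arctan2(*(p-q)[1::-1])))
print("pipe",f(plane(T,228.5,167.25,.24)),"scene pipe",f(plane(S,431/1.5,257/1.5,.24)))
# scene: filter top
hs=cv2.cvtColor(S["img"],cv2.COLOR_RGB2HSV);ms=((hs[...,1]<60)&(hs[...,2]>140)).astype(np.uint8)
print("pred filter top in scene px*1.5",1.5*proj(S,(*plane(T,*e[0],.09)[:2],.09)),"lid",1.5*proj(S,(.512,.0225,.103)))
ct=cv2.convexHull(blob(ms,349/1.5,418/1.5,13));e=cv2.fitEllipse(ct);print("S ell",1.5*np.array(e[0]),np.round(e[1],1),f(plane(S,*e[0],.09)))
E
```

```text
filter ell [330.6 175.4] [19.1 22.4] [ 622.6 -222.4   90. ]
rib [330.94952251 174.64392906] [ 624.  -222.7   94. ] [ 0.66568335 17.95315591] yaw 38.13857820729545
pipe [610.1  54.  240. ] scene pipe [614.1  51.9 240. ]
pred filter top in scene px*1.5 [348.17787834 417.99434089] lid [373.70874355 294.18719358]
S ell [349.05265045 425.56663513] [11.  20.6] [ 631.8 -232.9   90. ]
```

Request:
{"name": "apply_moves", "arguments": {"deltas": [[146,1.9,3.7,0.3,0,0,0],[146,1.9,3.7,0.3,0,0,0],[146,1.9,3.7,0.3,0,0,0],[146,1.9,3.7,0.3,0,0,0],[146,1.9,3.7,0.3,0,0,0],[146,1.9,3.7,0,0,0,0],[146,1.9,3.7,0,0,0,0],[146,1.9,3.7,0,0,0,0],[146,1.9,3.7,0,0,0,0],[146,1.9,3.7,0,0,0,0]], "grip_force": 15}}

```text
time_s: 1.1
ee_pos: [0.4339, -0.1214, 0.2454]
eef_rot: [-3.142, 0.0, 0.459]
force: [-0.4, -0.8, -0.6]
grip_width: 0.0402
grip_force: 0.0
```

Request:
{"name": "apply_moves", "arguments": {"deltas": [[146,1.95,3.65,0,0,0,0],[146,1.95,3.65,0,0,0,0],[146,1.95,3.65,0,0,0,0],[146,2.0,3.65,0,0,0,0],[146,0,0,0,0,0,0],[146,0,0,0,0,0,0]]}}

```text
time_s: 1.7
ee_pos: [0.5119, 0.0233, 0.2449]
eef_rot: [-3.141, 0.001, 0.46]
force: [0.2, 0.3, 0.1]
grip_width: 0.04
grip_force: 0.0
```

Request:
{"name": "apply_moves", "arguments": {"deltas": [[146,0,0,-2.5,0,0,0],[146,0,0,-2.5,0,0,0],[146,0,0,-2.5,0,0,0],[146,0,0,-2,0,0,0],[146,0,0,-1.2,0,0,0],[146,0,0,-0.7,0,0,0],[146,0,0,0,0,0,0],[255,0,0,0,0,0,0],[255,0,0,0,0,0,0],[255,0,0,0,0,0,0]]}}

```text
time_s: 2.7
ee_pos: [0.5124, 0.0229, 0.1322]
eef_rot: [3.141, -0.001, 0.459]
force: [-0.8, -0.6, 3.4]
grip_width: 0.0213
grip_force: 15.0
```

Request:
{"name": "apply_moves", "arguments": {"deltas": [[255,0,0,0,0,0,0],[255,0,0,0,0,0,0],[255,0,0,0.5,0,0,0],[255,0,0,1,0,0,0],[255,0,0,2,0,0,0],[255,0,0,2.5,0,0,0],[255,0,0,2.5,0,0,0],[255,0,0,2,0,0,0],[255,0,0,0,0,0,0],[255,0,0,0,0,0,0]]}}

```text
time_s: 3.7
ee_pos: [0.5119, 0.0229, 0.2362]
eef_rot: [-3.142, -0.0, 0.459]
force: [0.7, 0.7, -2.6]
grip_width: 0.0218
grip_force: 15.0
```

```bash
python3 - <<'E'
from station import ctrl
import cv2,pickle
from h import *
T=ctrl.camera("top");S=ctrl.camera("scene");pickle.dump((T,S),open("pics/l1.pkl","wb"))
print(ctrl.get_obs()["force"],ctrl.get_obs()["ee_pos"])
W=np.hstack([cv2.resize(T["img"][130:280,90:290],(400,300),interpolation=2),cv2.resize(S["img"][90:240,190:390],(400,300),interpolation=2)])
cv2.imwrite("pics/l1.png",W[:,:,::-1])
E
```

```text
[ 0.72476702  0.37267936 -1.2951513 ] [0.511614   0.02289459 0.23525807]
```

View pics/l1.png

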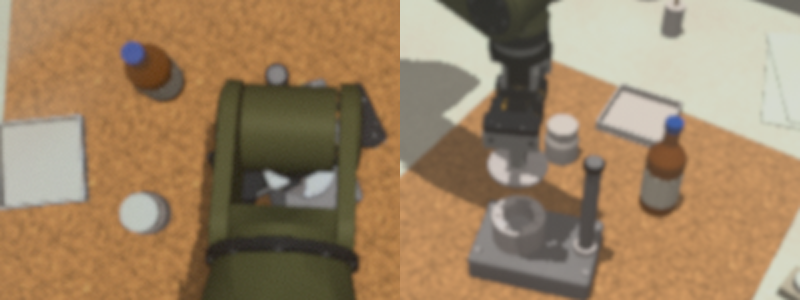

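The lid is held and off the port. Next I'll carry it to the tray, whose centre is about (524, 420) mm.

Request:
{"name": "apply_moves", "arguments": {"deltas": [[255,0,1.5,0,0,0,0],[255,0.1,3,0,0,0,0],[255,0.2,4,0,0,0,0],[255,0.2,4.5,0,0,0,0],[255,0.2,4.5,0,0,0,0],[255,0.1,4.5,0,0,0,0],[255,0.1,4.5,0,0,0,0],[255,0.1,4.5,0,0,0,0],[255,0.1,4.2,0,0,0,0],[255,0.1,3,0,0,0,0]]}}

```text
time_s: 4.8
ee_pos: [0.5226, 0.4083, 0.2351]
eef_rot: [-3.141, 0.002, 0.461]
force: [0.4, 0.3, -1.2]
grip_width: 0.0216
grip_force: 15.0
```

Request:
{"name": "apply_moves", "arguments": {"deltas": [[255,0,1.5,0,0,0,0],[255,0,0,0,0,0,0],[255,0,0,-2,0,0,0],[255,0,0,-3,0,0,0],[255,0,0,-3,0,0,0],[255,0,0,-3,0,0,0],[255,0,0,-3,0,0,0],[255,0,0,-2,0,0,0],[255,0,0,0,0,0,0],[255,0,0,0,0,0,0]]}}

```text
time_s: 5.8
ee_pos: [0.5242, 0.4196, 0.077]
eef_rot: [3.142, -0.0, 0.458]
force: [1.2, -0.3, -0.8]
grip_width: 0.0216
grip_force: 15.0
```

```bash
python3 - <<'E'
from station import ctrl
import cv2,pickle
from h import *
T=ctrl.camera("top");S=ctrl.camera("scene");pickle.dump((T,S),open("pics/l2.pkl","wb"))
o=ctrl.get_obs();print(o["force"],o["ee_pos"])
W=np.hstack([cv2.resize(T["img"][130:280,40:240],(400,300),interpolation=2),cv2.resize(S["img"][70:220,230:430],(400,300),interpolation=2)])
cv2.imwrite("pics/l2.png",W[:,:,::-1])
E
```

```text
[-0.30812549  0.41328036 -1.28115291] [0.52460421 0.42008845 0.07818251]
```

View pics/l2.png

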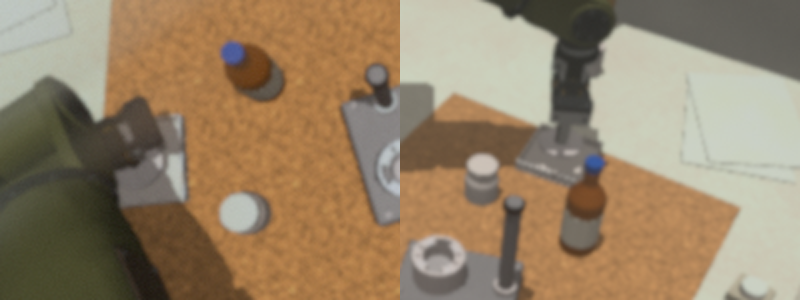

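Request:
{"name": "apply_moves", "arguments": {"deltas": [[255,0,0,-1.2,0,0,0],[255,0,0,-1.0,0,0,0],[255,0,0,-0.6,0,0,0],[255,0,0,-0.3,0,0,0],[255,0,0,-0.1,0,0,0],[255,0,0,-0.1,0,0,0],[255,0,0,-0.1,0,0,0],[255,0,0,0,0,0,0]]}}

```text
time_s: 6.7
ee_pos: [0.5243, 0.42, 0.0432]
eef_rot: [-3.141, -0.001, 0.459]
force: [-1.6, -1.2, 4.5]
grip_width: 0.0217
grip_force: 15.0
```

Contact. Release the lid and retreat.

Request:
{"name": "apply_moves", "arguments": {"deltas": [[215,0,0,0,0,0,0],[170,0,0,0,0,0,0],[150,0,0,0,0,0,0],[150,0,0,0,0,0,0],[150,0,0,1,0,0,0],[150,0,0,3,0,0,0],[150,0,0,4,0,0,0],[150,0,0,4,0,0,0],[150,0,0,4,0,0,0],[150,0,0,4,0,0,0]]}}

```text
time_s: 7.7
ee_pos: [0.5238, 0.4197, 0.2451]
eef_rot: [-3.141, -0.001, 0.459]
force: [0.4, -0.3, -1.5]
grip_width: 0.0387
grip_force: 0.0
```

Request:
{"name": "apply_moves", "arguments": {"deltas": [[0,0,-4,1,0,0,0],[0,0,-4.5,0,0,0,0],[0,0,-4.5,0,0,0,0],[0,0,-4.5,0,0,0,0],[0,0,-4.5,0,0,0,0],[0,0,-4.5,0,0,0,0],[0,0,-4.5,0,0,0,0],[0,0,-4.5,0,0,0,0],[0,0,-4.5,0,0,0,-0.1],[0,0,-4.5,0,0,0,-0.1]]}}

```text
time_s: 8.7
ee_pos: [0.5237, -0.0269, 0.2534]
eef_rot: [3.141, -0.001, 0.255]
force: [0.7, -0.1, 0.1]
grip_width: 0.0937
grip_force: 0.0
```

```bash
python3 - <<'E'
from station import ctrl
import cv2,pickle
from h import *
T=ctrl.camera("top");S=ctrl.camera("scene");pickle.dump((T,S),open("pics/l3.pkl","wb"))
o=ctrl.get_obs();print(o["ee_pos"],o["eef_rot"],o["qpos"])
W=np.hstack([cv2.resize(T["img"][130:280,60:260],(400,300),interpolation=2),cv2.resize(S["img"][90:240,210:410],(400,300),interpolation=2)])
cv2.imwrite("pics/l3.png",W[:,:,::-1])
E
```

```text
[ 0.52383291 -0.02931759  0.25323054] [ 3.14062430e+00 -6.42369911e-04  2.50735077e-01] [-1.25414307e-01  2.25381369e-01  1.56128993e+00 -6.80620923e-04
  1.35396822e+00  1.19479336e+00]
```

View pics/l3.png

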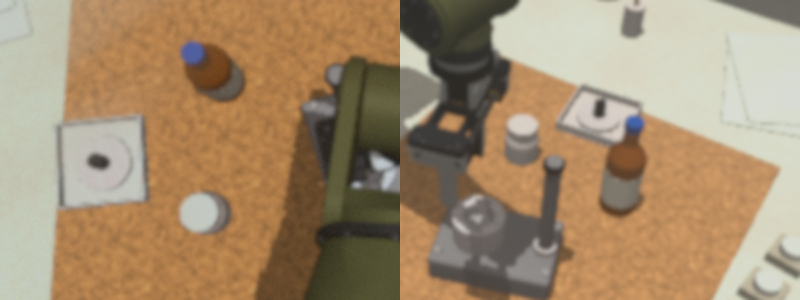

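The lid lies flat in the tray with the knob up. Next is the filter: aim at (624,-222) with tool yaw about -0.117 rad.

Request:
{"name": "apply_moves", "arguments": {"deltas": [[0,1.5,-2.8,0,0,0,-0.06],[0,2,-4,0,0,0,-0.08],[0,2,-4,0,0,0,-0.08],[0,2,-4,0,0,0,-0.08],[0,1.5,-3,0,0,0,-0.06],[0,1,-1.5,0,0,0,-0.008],[0,0,0,0,0,0,0],[0,0,0,0,0,0,0]]}}

```text
time_s: 9.6
ee_pos: [0.624, -0.2174, 0.2526]
eef_rot: [-3.141, 0.0, -0.108]
force: [-0.1, 1.0, 0.7]
grip_width: 0.0939
grip_force: 0.0
```

Request:
{"name": "apply_moves", "arguments": {"deltas": [[0,0,0,-2,0,0,0],[0,0,0,-3,0,0,0],[0,0,0,-3,0,0,0],[0,0,0,-3,0,0,0],[0,0,0,-3,0,0,0],[0,0,0,-2,0,0,0],[0,0,0,-1.2,0,0,0],[0,0,0,0,0,0,0]]}}

```text
time_s: 10.4
ee_pos: [0.6236, -0.217, 0.0796]
eef_rot: [-3.141, 0.002, -0.108]
force: [0.6, -0.7, 0.5]
grip_width: 0.0941
grip_force: 0.0
```

Request:
{"name": "apply_moves", "arguments": {"deltas": [[0,0,-0.5,0,0,0,-0.009],[0,0,0,0,0,0,0],[255,0,0,0,0,0,0],[255,0,0,0,0,0,0],[255,0,0,0,0,0,0],[255,0,0,0,0,0,0],[255,0,0,0,0,0,0],[255,0,0,0,0,0,0]], "grip_force": 35}}

```text
time_s: 11.2
ee_pos: [0.6241, -0.2231, 0.0804]
eef_rot: [-3.142, 0.0, -0.118]
force: [-0.8, -0.1, -0.2]
grip_width: 0.0533
grip_force: 35.0
```

Request:
{"name": "apply_moves", "arguments": {"deltas": [[255,0,0,0.5,0,0,0],[255,0,0,1.5,0,0,0],[255,0,0,3,0,0,0],[255,0,0,4,0,0,0],[255,0,0,4,0,0,0],[255,0,0,3,0,0,0],[255,0,0,1,0,0,0],[255,0,0,0,0,0,0],[255,0,0,0,0,0,0]]}}

```text
time_s: 12.1
ee_pos: [0.6236, -0.223, 0.2487]
eef_rot: [-3.141, 0.002, -0.118]
force: [1.3, -0.2, -1.8]
grip_width: 0.0536
grip_force: 35.0
```

```bash
python3 - <<'E'
from station import ctrl
import cv2,pickle
from h import *
T=ctrl.camera("top");S=ctrl.camera("scene");pickle.dump((T,S),open("pics/f1.pkl","wb"))
o=ctrl.get_obs();print(o["ee_pos"],o["eef_rot"],o["qpos"])
W=np.hstack([cv2.resize(S["img"][180:280,190:290],(400,400),interpolation=2),cv2.resize(T["img"][165:265,190:290],(400,400),interpolation=2)])
cv2.imwrite("pics/f1.png",W[:,:,::-1])
print("foot px crop", (proj(S,(o["ee_pos"][0],o["ee_pos"][1],o["ee_pos"][2]-.08))-[190,180])*4, "grip mid",(proj(S,(o["ee_pos"][0],o["ee_pos"][1],o["ee_pos"][2]-.03))-[190,180])*4)
E
```

```text
[ 0.62363942 -0.22293728  0.24836294] [-3.14073361e+00  2.99868461e-03 -1.18181639e-01] [-3.98610381e-01  5.49568615e-01  1.12932298e+00 -4.47464102e-06
  1.46582036e+00  1.29036935e+00]
foot px crop [164.77044935 332.25045742] grip mid [161.47693278 286.53708665]
```

View pics/f1.png

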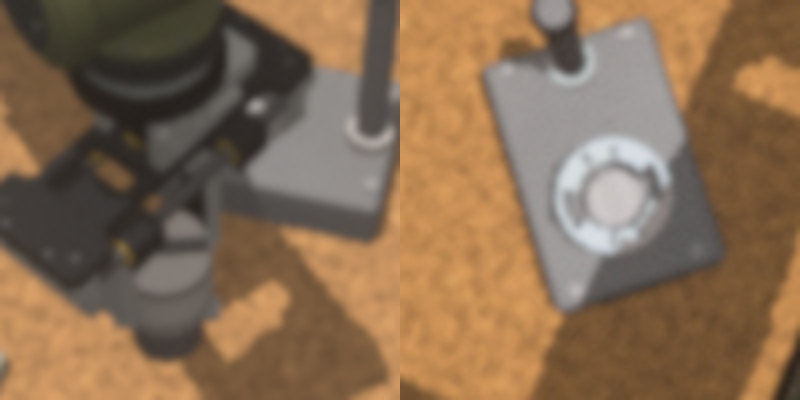

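The filter hangs upright, with its foot close to the predicted position. The collar is now in clear view at crop (612,196), with slots near (655,183) and (570,208). I'll refine the port centre and the housing yaw.

```bash
python3 - <<'E'
import pickle
from h import *
T,S=pickle.load(open("pics/f1.pkl","rb"))
f=lambda n:np.round(np.array(n)*1000,1)
h=cv2.cvtColor(T["img"],cv2.COLOR_RGB2HSV)
m=((h[...,1]<90)&(h[...,2]>165)).astype(np.uint8)
ct=cv2.convexHull(blob(m,243,214,18));e=cv2.fitEllipse(ct);print("collar",np.round(e[0],1),np.round(e[1],1),f(plane(T,*e[0],.098)),f(plane(T,*cen(ct),.098)))
m=(h[...,1]<105).astype(np.uint8)
m=cv2.morphologyEx(m,cv2.MORPH_OPEN,np.ones((3,3)))
bx=blob(m,241,206,50)
pts=np.array([plane(T,*p[0],.05)[:2] for p in bx])*1000
th0=np.radians(18.5)
for it in range(3):
    c,s=np.cos(th0),np.sin(th0);q=(pts-[511.5,22.5])@np.array([[c,-s],[s,c]])
    out=[]
    for nm,k,lo,hi,t in(("y+",1,-45,70,65),("y-",1,-45,110,-65),("x-",0,-45,45,-65)):
        o=1-k;sel=(abs(q[:,k]-t)<8)&(q[:,o]>lo)&(q[:,o]<hi)
        a,b=np.polyfit(q[sel][:,o],q[sel][:,k],1);out.append((nm,sel.sum(),round(np.degrees(np.arctan(a))*(1 if k else -1),2),round(b,1)))
    print(round(np.degrees(th0),2),out);th0+=np.radians(np.mean([o[2] for o in out[:2]]))
# ring darkness vs housing angle at r 29 (slots)
v=h[...,2].astype(np.float32)
for C in((.512,.0225),):
    a=np.arange(0,360,6);px=np.array([proj(T,(C[0]+.029*np.cos(np.radians(t)),C[1]+.029*np.sin(np.radians(t)),.098)) for t in a],np.float32)
    print(dict(zip(a.tolist(),cv2.remap(v,px[:,0],px[:,1],1).astype(int).ravel().tolist())))
E
```

```text
collar [242.2 212.1] [26.3 31.4] [515.4  24.5  98. ] [515.6  25.2  98. ]
18.5 [('y+', np.int64(38), np.float64(-0.26), np.float64(64.4)), ('y-', np.int64(51), np.float64(0.26), np.float64(-64.6)), ('x-', np.int64(30), np.float64(-0.31), np.float64(-65.2))]
18.5 [('y+', np.int64(38), np.float64(-0.26), np.float64(64.4)), ('y-', np.int64(51), np.float64(0.26), np.float64(-64.6)), ('x-', np.int64(30), np.float64(-0.31), np.float64(-65.2))]
18.5 [('y+', np.int64(38), np.float64(-0.26), np.float64(64.4)), ('y-', np.int64(51), np.float64(0.26), np.float64(-64.6)), ('x-', np.int64(30), np.float64(-0.31), np.float64(-65.2))]
{0: 191, 6: 201, 12: 215, 18: 218, 24: 216, 30: 203, 36: 189, 42: 196, 48: 213, 54: 218, 60: 220, 66: 219, 72: 218, 78: 210, 84: 184, 90: 159, 96: 151, 102: 152, 108: 154, 114: 154, 120: 153, 126: 153, 132: 175, 138: 206, 144: 220, 150: 223, 156: 224, 162: 224, 168: 221, 174: 209, 180: 193, 186: 192, 192: 195, 198: 201, 204: 207, 210: 192, 216: 167, 222: 154, 228: 153, 234: 153, 240: 152, 246: 157, 252: 160, 258: 157, 264: 139, 270: 117, 276: 108, 282: 107, 288: 110, 294: 115, 300: 112, 306: 129, 312: 166, 318: 204, 324: 219, 330: 220, 336: 222, 342: 221, 348: 218, 354: 206}
```

Port centre is (511.4, 22.4) mm and housing yaw 18.5°, with the slots at 108.5°. I'll carry the filter over the port while turning +1.228 rad.

Request:
{"name": "apply_moves", "arguments": {"deltas": [[255,-1.0,1.0,0,0,0,0.08],[255,-1.6,2.5,0,0,0,0.14],[255,-1.6,3,0,0,0,0.14],[255,-1.6,3.2,0,0,0,0.14],[255,-1.6,3.2,0,0,0,0.14],[255,-1.2,3.2,0,0,0,0.14],[255,-1.0,3.2,0,0,0,0.14],[255,-0.8,2.7,0,0,0,0.14],[255,-0.5,1.5,0,0,0,0.12],[255,-0.3,1.0,0,0,0,0.05]]}}

```text
time_s: 13.2
ee_pos: [0.5113, 0.0231, 0.2494]
eef_rot: [-3.14, 0.001, 1.118]
force: [0.2, 0.3, -0.1]
grip_width: 0.0538
grip_force: 35.0
```

Request:
{"name": "apply_moves", "arguments": {"deltas": [[255,0,0,0,0,0,0],[255,0,0,0,0,0,0]]}}

```text
time_s: 13.4
ee_pos: [0.512, 0.0217, 0.2498]
eef_rot: [-3.141, 0.001, 1.11]
force: [0.7, 0.2, -1.2]
grip_width: 0.0536
grip_force: 35.0
```

Request:
{"name": "apply_moves", "arguments": {"deltas": [[255,0,0,-1.5,0,0,0],[255,0,0,-2,0,0,0],[255,0,0,-1.5,0,0,0],[255,0,0,-1,0,0,0],[255,0,0,-0.8,0,0,0],[255,0,0,-0.7,0,0,0],[255,0,0,-0.5,0,0,0],[255,0,0,-0.4,0,0,0],[255,0,0,-0.2,0,0,0],[255,0,0,0,0,0,0]]}}

```text
time_s: 14.4
ee_pos: [0.5121, 0.0219, 0.1644]
eef_rot: [3.142, 0.0, 1.112]
force: [-0.4, 0.5, -0.4]
grip_width: 0.0535
grip_force: 35.0
```

Request:
{"name": "apply_moves", "arguments": {"deltas": [[255,0,0,-0.3,0,0,0],[255,0,0,-0.3,0,0,0],[255,0,0,-0.2,0,0,0],[255,0,0,-0.2,0,0,0],[255,0,0,-0.2,0,0,0],[255,0,0,0,0,0,0],[255,0,0,0,0,0,0]]}}

```text
time_s: 15.1
ee_pos: [0.5121, 0.0219, 0.1527]
eef_rot: [3.142, -0.0, 1.112]
force: [-1.0, 0.1, 4.9]
grip_width: 0.0533
grip_force: 35.0
```

Request:
{"name": "apply_moves", "arguments": {"deltas": [[255,0,0,-0.3,0,0,0],[255,0,0,-0.3,0,0,0],[255,0,0,-0.2,0,0,0],[255,0,0,-0.2,0,0,0],[255,0,0,-0.2,0,0,0],[255,0,0,0,0,0,0],[255,0,0,0,0,0,0]]}}

```text
time_s: 15.8
ee_pos: [0.5122, 0.0219, 0.1409]
eef_rot: [3.141, -0.0, 1.112]
force: [-3.2, 0.8, 9.0]
grip_width: 0.0536
grip_force: 35.0
```

The lugs are through: the force matches the spring at about 14.5 mm. Next is a quarter turn clockwise.

Request:
{"name": "apply_moves", "arguments": {"deltas": [[255,-0.05,0,-0.06,0,0,0],[255,0,0,0,0,0,-0.05],[255,0,0,0,0,0,-0.1],[255,0,0,0,0,0,-0.1],[255,0,0,0,0,0,-0.1],[255,0,0,0,0,0,-0.1],[255,0,0,0,0,0,-0.1],[255,0,0,0,0,0,-0.1],[255,0,0,0,0,0,0]]}}

```text
time_s: 16.7
ee_pos: [0.5123, 0.0218, 0.1406]
eef_rot: [3.14, -0.002, 0.458]
force: [-1.1, 0.2, 9.6]
grip_width: 0.0536
grip_force: 35.0
```

Request:
{"name": "apply_moves", "arguments": {"deltas": [[255,0,0,0,0,0,-0.1],[255,0,0,0,0,0,-0.1],[255,0,0,0,0,0,-0.1],[255,0,0,0,0,0,-0.1],[255,0,0,0,0,0,-0.1],[255,0,0,0,0,0,-0.1],[255,0,0,0,0,0,-0.1],[255,0,0,0,0,0,-0.1],[255,0,0,0,0,0,0]]}}

```text
time_s: 17.6
ee_pos: [0.5123, 0.0219, 0.1407]
eef_rot: [-3.141, -0.002, -0.342]
force: [-1.4, 0.3, 9.3]
grip_width: 0.0537
grip_force: 35.0
```

```bash
python3 - <<'E'
from station import ctrl
o=ctrl.get_obs();print(o["ee_pos"],o["eef_rot"],o["force"],o["moment"])
E
```

```text
[0.51233551 0.0218527  0.14065867] [-3.14077080e+00 -2.41776765e-03 -3.41911298e-01] [-1.42843305  0.33303735  9.3002584 ] [ 0.24733291  0.11887645 -0.01883954]
```

Request:
{"name": "apply_moves", "arguments": {"deltas": [[255,0,0,0,0,0,-0.06],[255,0,0,0,0,0,-0.05],[255,0,0,0,0,0,-0.03],[255,0,0,0,0,0,0],[255,0,0,0,0,0,0]]}}

```text
time_s: 18.1
ee_pos: [0.5124, 0.0218, 0.1407]
eef_rot: [-3.14, -0.002, -0.478]
force: [-0.1, -0.1, 9.5]
grip_width: 0.0537
grip_force: 35.0
```

```bash
python3 - <<'E'
from station import ctrl
o=ctrl.get_obs();print(o["ee_pos"],o["eef_rot"],o["force"],o["moment"])
E
```

```text
[0.51236023 0.02184439 0.14068605] [-3.14040531e+00 -2.36118903e-03 -4.78389569e-01] [-0.14900313 -0.06422377  9.49045767] [ 0.25753063  0.0627846  -0.02859716]
```

Request:
{"name": "apply_moves", "arguments": {"deltas": [[255,0,0,0,0,0,-0.03],[255,0,0,0,0,0,0],[255,0,0,0,0,0,0]]}}

```text
time_s: 18.4
ee_pos: [0.5124, 0.0219, 0.1407]
eef_rot: [-3.14, -0.002, -0.508]
force: [-0.5, 0.8, 10.3]
grip_width: 0.0537
grip_force: 35.0
```

```bash
python3 - <<'E'
from station import ctrl
o=ctrl.get_obs();print(o["ee_pos"],o["eef_rot"],o["force"],o["moment"])
E
```

```text
[0.51236286 0.02189924 0.14066402] [-3.14024612e+00 -2.30187599e-03 -5.08295844e-01] [-0.51384198  0.82099166 10.26018633] [ 0.33636642  0.08692239 -0.01946929]
```

Request:
{"name": "apply_moves", "arguments": {"deltas": [[255,0,0,0.15,0,0,0],[255,0,0,0.15,0,0,0],[255,0,0,0.1,0,0,0],[255,0,0,0,0,0,0]]}}

```text
time_s: 18.8
ee_pos: [0.5123, 0.0219, 0.1446]
eef_rot: [-3.14, -0.002, -0.508]
force: [-0.7, 1.4, 8.3]
grip_width: 0.0536
grip_force: 35.0
```

```bash
python3 - <<'E'
from station import ctrl
o=ctrl.get_obs();print(o["ee_pos"],o["eef_rot"],o["force"],o["moment"])
E
```

```text
[0.51230912 0.02190954 0.14459376] [-3.14031745e+00 -2.15644344e-03 -5.08187751e-01] [-0.70113609  1.43485433  8.2931857 ] [ 0.348718   -0.02692147 -0.01487743]
```

Request:
{"name": "apply_moves", "arguments": {"deltas": [[255,0,0,0.1,0,0,0],[255,0,0,0.05,0,0,0],[255,0,0,0,0,0,0]]}}

```text
time_s: 19.1
ee_pos: [0.5123, 0.0219, 0.146]
eef_rot: [-3.14, -0.002, -0.508]
force: [0.2, 1.3, 6.3]
grip_width: 0.0536
grip_force: 35.0
```

Request:
{"name": "apply_moves", "arguments": {"deltas": [[110,0,0,0,0,0,0],[80,0,0,0,0,0,0],[40,0,0,0,0,0,0],[20,0,0,0,0,0,0],[20,0,0,0,0,0,0],[20,0,0,0,0,0,0]]}}

```text
time_s: 19.7
ee_pos: [0.5115, 0.0219, 0.1452]
eef_rot: [3.142, 0.0, -0.508]
force: [-0.1, -0.5, 0.2]
grip_width: 0.086
grip_force: 0.0
```

Request:
{"name": "apply_moves", "arguments": {"deltas": [[20,0,0,1,0,0,0],[20,0,0,2.5,0,0,0],[20,0,0,3.5,0,0,0],[20,0,0,4,0,0,0],[20,0,0,4,0,0,0],[20,0,-3,2,0,0,0],[20,0,-4.5,0,0,0,0],[20,0,-4.5,0,0,0,0],[20,0,-4.5,0,0,0,0],[20,0,-4.5,0,0,0,0]]}}

```text
time_s: 20.7
ee_pos: [0.5112, -0.1898, 0.3164]
eef_rot: [-3.141, -0.001, -0.508]
force: [1.5, -0.4, 0.2]
grip_width: 0.0863
grip_force: 0.0
```

```bash
python3 - <<'E'
from station import ctrl
import pickle
from h import *
T=ctrl.camera("top");S=ctrl.camera("scene");pickle.dump((T,S),open("pics/e.pkl","wb"))
o=ctrl.get_obs();print(o["ee_pos"],o["force"])
W=np.hstack([cv2.resize(S["img"][130:250,200:320],(400,400),interpolation=2),cv2.resize(T["img"][150:270,190:310],(400,400),interpolation=2)])
cv2.imwrite("pics/e.png",W[:,:,::-1])
for z in(.160,.170):
  a,b=[proj(S,(.5114+s*.025*np.cos(np.radians(18.5)),.0224+s*.025*np.sin(np.radians(18.5)),z)) for s in(-1,1)]
  print(z,(a-[200,130])*400/120,(b-[200,130])*400/120)
E
```

```text
[ 0.51086069 -0.19227586  0.31556934] [-0.09978583  0.79695712 -0.05741731]
0.16 [135.42235359 171.45285777] [191.24579999 182.42888155]
0.17 [135.22516467 163.47012504] [191.4635506 174.4667986]
```

View pics/e.png

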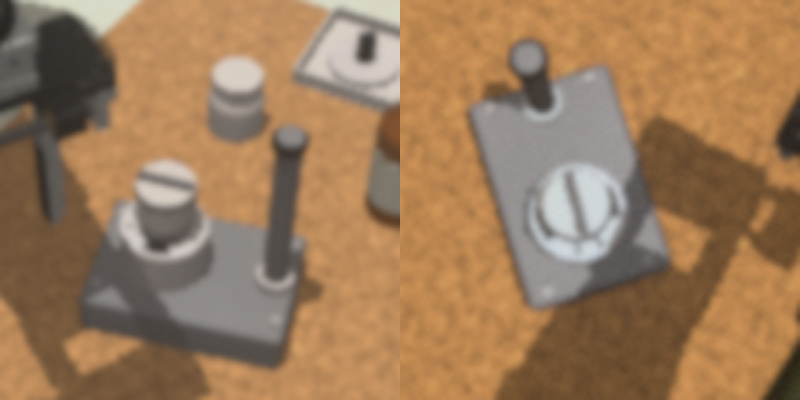

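The rib now runs along the housing's x axis, from (138,176) to (196,187) in the scene crop. I'll measure its yaw and height, using the frame with the filter on the bench (rib at 94 mm) as the reference.

```bash
python3 - <<'E'
import pickle
from h import *
def rib(c,u,v,r):
    h=cv2.cvtColor(c["img"],cv2.COLOR_RGB2HSV)[...,2].astype(float);v0,u0=int(v),int(u)
    w=np.array([(x,y,h[y,x]) for y in range(v0-12,v0+13) for x in range(u0-12,u0+13) if np.hypot(x-u,y-v)<r])
    t=np.percentile(w[:,2],75)-25;k=np.clip(t-w[:,2],0,None);p=(w[:,:2]*k[:,None]).sum(0)/k.sum()
    V=np.linalg.eigh(np.cov((w[:,:2]-p).T,aweights=k))[1][:,1];return p,V
def yaw(c,p,d,z):
    a,b=plane(c,*(p-6*d),z),plane(c,*(p+6*d),z);y=np.degrees(np.arctan2(*(b-a)[1::-1]));return (y+90)%180-90
T0,S0=[pickle.load(open(f"pics/{n}0.pkl","rb")) for n in("top","scene")];T,S=pickle.load(open("pics/e.pkl","rb"))
for nm,Tc,Sc,a,b,z in(("bench",T0,S0,(331.2,175),(349/1.5,421/1.5),.094),("port",T,S,(190+175*.3,150+201*.3),(200+167*.3,130+182*.3),.16)):
    p,d=rib(Tc,*a,6.5);q,e=rib(Sc,*b,5)
    P,g=tri(Tc,p,Sc,q);print(nm,p,q,np.round(P*1000,1),round(g*1000,1),"yawT",yaw(Tc,p,d,z),"yawS",yaw(Sc,q,e,z))
    print("plane xy T",np.round(plane(Tc,*p,z)*1000,1),"S",np.round(plane(Sc,*q,z)*1000,1))
    R,d2=ray(Sc,*q)
# lid in tray & bystanders vs start
h0=T0["img"].astype(int);h1=T["img"].astype(int)
for n,(u,v) in dict(jar=(161,236),bottle=(165,165),cast=(342,232),burs=(399,215)).items():
    print(n,np.abs(h0-h1)[v-15:v+16,u-15:u+16].mean().round(1))
E
```

```text
bench [331.30590834 175.03699613] [232.40861538 279.20307692] [ 623.9 -224.    90.9] 1.1 yawT 37.53797740195225 yawS 38.511168637931746
plane xy T [ 622.9 -223.7   94. ] S [ 625.4 -224.9   94. ]
port [242.08228195 210.14865606] [250.29428778 184.12942878] [515.4  22.9 157.4] 0.4 yawT 16.59034163415666 yawS 16.053056518235678
plane xy T [515.   22.7 160. ] S [516.9  21.  160. ]
jar 21.6
bottle 14.7
cast 52.1
burs 60.2
```

Corrected for the bench reference, the rib height gives a filter origin of about 66 mm, so it is locked. I'll move the arm clear and do one last unobstructed check of upright and of the other objects.

Request:
{"name": "apply_moves", "arguments": {"deltas": [[20,-1.5,-3,0,0,0,0],[20,-2.5,-4,0,0,0,0],[20,-2.5,-4,0,0,0,0],[20,-2.5,-4,0,0,0,0],[20,-2.5,-4,0,0,0,0],[20,-2.5,-4,0,0,0,0],[20,-2.5,-4,0,0,0,0],[20,-2,-2,0,0,0,0],[20,0,0,0,0,0,0],[20,0,0,0,0,0,0]]}}

```text
time_s: 21.8
ee_pos: [0.3267, -0.4778, 0.3158]
eef_rot: [-3.141, -0.0, -0.509]
force: [0.1, 0.5, -0.5]
grip_width: 0.0865
grip_force: 0.0
```

```bash
python3 - <<'E'
from station import ctrl
import pickle
from h import *
T=ctrl.camera("top");S=ctrl.camera("scene");pickle.dump((T,S),open("pics/e2.pkl","wb"))
print(ctrl.get_obs()["force"])
T0=pickle.load(open("pics/top0.pkl","rb"))
f=lambda n:np.round(np.array(n)*1000,1)
for n,(u,v) in dict(jar=(161,236),bottle=(165,165),cast=(342,232),burs=(399,215)).items():
    print(n,np.abs(T0["img"].astype(int)-T["img"])[v-15:v+16,u-15:u+16].mean().round(1))
for nm,c,u,v,z in(("bench",T0,331,175,.09),("port",T,242.5,210.5,.156)):
    h=cv2.cvtColor(c["img"],cv2.COLOR_RGB2HSV)
    print(nm,h[int(v)-12:int(v)+13,int(u)+4,2],h[int(v)+3,int(u)-14:int(u)+15,2])
A=lambda c,x,y,w:cv2.resize(c["img"][y:y+w,x:x+w],(400,400),interpolation=2)
cv2.imwrite("pics/e2.png",np.hstack([A(S,225,150,60),A(T,215,180,60)])[:,:,::-1])
cv2.imwrite("pics/e3.png",cv2.resize(T["img"],(768,576))[:,:,::-1])
E
```

```text
[-0.06324438  0.39326694 -0.64905705]
jar 1.9
bottle 1.7
cast 1.8
burs 1.8
bench [158 154 156 165 173 182 186 187 188 185 186 182 176 163 145 125 115 118
 133 145 152 160 169 172 172] [ 95  77  67  73  96 132 165 179 187 188 187 187 184 175 153 123 107 111
 125 149 168 173 172 173 169 166 162 164 166]
port [140 157 176 183 186 188 188 189 191 189 189 188 188 188 186 186 182 176
 170 165 156 139 126 132 160] [127 144 132 112 125 159 181 188 188 190 188 188 182 162 131 121 136 166
 186 189 192 191 189 178 150 118 106 134 164]
```

View pics/e2.png

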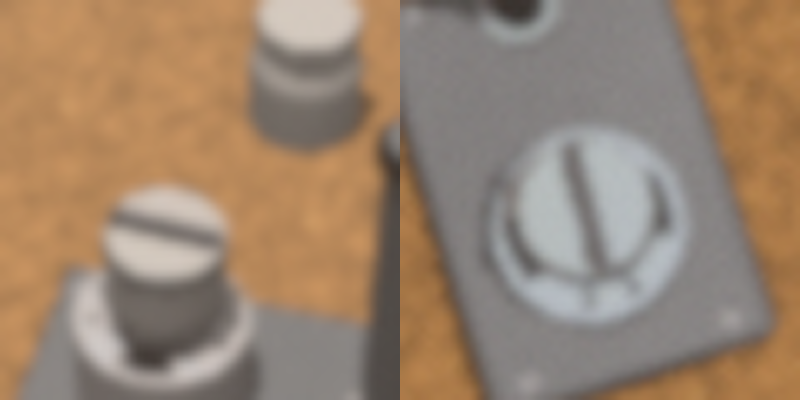

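View pics/e3.png

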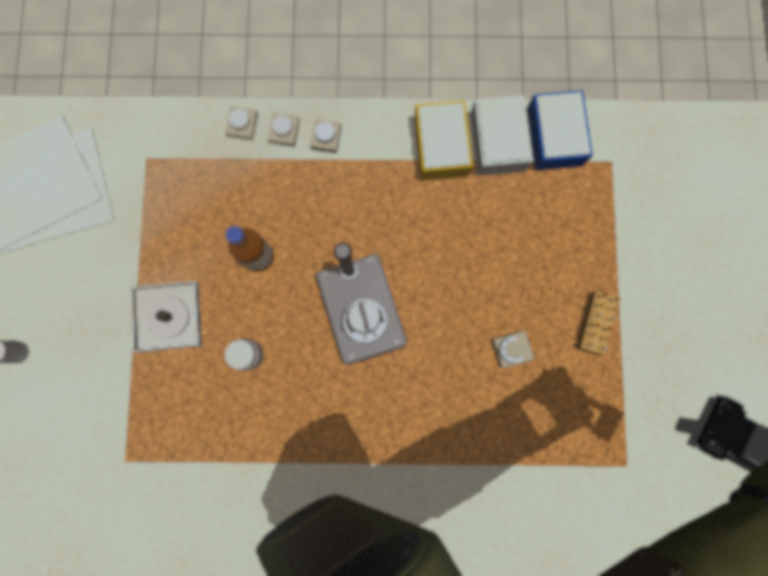

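The lid is flat in the tray and the jar, bottle, cast and burs have not moved. The filter top centre is at about (242.9,211.2) px, or (512.6, 21) mm, which lies over the port axis. It is upright and locked, so I'm handing in.

```bash
python3 -c "
from station import ctrl
print(ctrl.hand_in())"
```

```text
the job is handed in; nothing more can be done
None
```

I've handed the job in: the lid lies flat, knob up, in the tray, and the filter looks locked and upright in the port (camera puts it at its locked height, about 2° off in turn). The jar, bottle, cast and bur block haven't moved, the gripper is open and clear, and the job took about 22 s of the 72 s allowed.

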